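# Hang the blue parts basket on the hook stand

## Task

Fetch the blue parts basket from under the plywood display shelf: lift it out by the part that sticks out, stand it upright on the bare table clear of the shelf and let go of it. Then take it again by its black handle and hang it by the handle on the steel hook of the stand, so that it hangs free from the middle of its handle with both loose green wheels still inside. Leave the red basket, the phone and the purple case where they are.

Things in the scene. Friction and masses are not known exactly. Their poses are not given: they have to be found in the camera images.
- blue_basket: Blue open plastic basket, the one to hang. 180 (its x) x 120 (y) x 65 high mm, walls and floor 8 mm thick; origin at the centre of its underside, z up. Its -x wall is the front: at the start about 82 mm of the basket stick out from under the shelf's deck. 0.16 to 0.26 kg, balanced near its middle. Kit pieces up to 15 mm high are fixed to its floor, none within 45 mm of the front wall.
- blue_basket_handle: Stiff black handle of the blue basket, a rigid part of it (does not fold), same origin and axes. 10 mm round bar: uprights at x = 0, y = +-56 mm, and a level top bar along y, straight from y = -47 to +47 mm, its centre line 140 mm above the basket's underside.
- blue_basket_handle_mid (a point): Middle of the blue basket's handle bar, on the bar's centre line, 140 mm above the basket's underside. Axes as the basket.
- blue_basket_front_rim (a point): Middle of the top edge of the blue basket's front wall (8 mm thick), 86 mm in front of the basket's centre and 65 mm above its underside. Axes as the basket.
- wheel0: Loose green toy wheel, 26 mm across, 12 mm high, 12 g, lying inside the blue basket; origin at the centre of its underside as it lies at the start.
- wheel1: The second loose green wheel, same as wheel0, also inside the blue basket.
- red_basket: Red basket of the same shape and size, beside the blue one under the shelf (which is left and which right varies; about 30 mm of space between them). Stays where it is.
- shelf: Fixed plywood shelf, open front (-x) facing the robot; origin on the table under its middle. 336 mm wide (y), Bottom board 15 mm thick, x = -95 to +75 mm; baskets stand on it at x about -67, y about +-76 mm. Deck x = -75 to +75 mm, underside 180 mm up, 15 mm thick: it covers the baskets' handles by about 8 mm, 20 mm above them. Things on it reach 222 mm. In front, 180 mm of table is free.
- hook_stand: Fixed hook stand: plate 170 x 120 x 10 mm, 16 mm post at the origin. Its arm, 10 mm round steel rod, runs from the post's top to the body's -x (the robot's side) in the x-z plane; centre line 248 mm high from x = -28 to -84 mm, dipping to the seat, 225 mm high from x = -116 to -138 mm, then up to the tip. Nothing stands above the arm.
- hook_seat (a point): Middle of the hook's seat, on the rod's centre line: x = -127 mm, 225 mm high. Axes as the stand. A handle bar resting here has its centre about 10 mm above this point and lies along the stand's y.
- hook_tip (a point): Centre of the black ball (13 mm) at the hook's upturned end: x = -156 mm, 247 mm high; the ball's top is 254 mm above the table.
- phone: Black phone 75 x 150 x 9 mm lying on the table, origin under its centre. Stays where it is.
- earbud_case: Purple rounded case 64 x 50 x 30 mm on the table, origin under its centre. Stays where it is.
Not all that is in view belongs to the job. What is meant by the blue_basket is not turquoise, and is the larger of those in its own colour.

How it is judged:
On the way, in this order (a step that is already met when the one before it is completed fails the run):
1. the blue basket stands upright on the bare table, off the shelf and let go (height (world z) of blue_basket below 0.005 m and angle between blue_basket's own z axis and vertical below 0.05 rad and contact force between blue_basket and shelf below 0.05 N and contact force between blue_basket and the fingers below 0.05 N and linear speed of blue_basket below 0.02 m/s), for 0.2 s.
2. the blue basket is lifted off the table by its handle (height (world z) of blue_basket above 0.03 m and contact force between the fingers and blue_basket_handle above 0.5 N), for 0.1 s.
At the end, for the whole second after the job is handed in: The blue basket hangs at rest on the hook by its handle: middle of the bar within 20 mm sideways of the hook's seat, 22 mm along the arm and 25 mm in height, tilted under 17 degrees, slower than 0.05 m/s, both green wheels inside it (x of blue_basket_handle_mid in the frame of hook_seat between -0.022 and 0.022 m and y of blue_basket_handle_mid in the frame of hook_seat between -0.02 and 0.02 m and z of blue_basket_handle_mid in the frame of hook_seat between 0 and 0.025 m and angle between blue_basket's own z axis and vertical below 0.3 rad and contact force between blue_basket_handle and hook_stand above 0.5 N and linear speed of blue_basket below 0.05 m/s and z of wheel0 in the frame of blue_basket between 0 and 0.06 m and horizontal distance between each of wheel0, wheel1 and blue_basket below 0.09 m and z of wheel1 in the frame of blue_basket between 0 and 0.06 m); the robot touches nothing.
It fails at once if the red basket is moved (over 30 mm) or tipped (distance of red_basket from where it was at the start of the episode above 0.03 m or angle between red_basket's own z axis and vertical above 0.3 rad).
It fails at once if the phone or the purple case is moved (over 30 mm) (distance of any of phone, earbud_case from where it was at the start of the episode above 0.03 m).
It also fails if it takes over 58 s, if anything falls off the work surface, if the arm or the gripper's body presses on something with over 40 N, if the wrist force passes 120 N, or if a joint passes its speed limit or range.

## Robot

A 6-joint arm with a two-finger parallel gripper is mounted at the origin on the work surface. World frame = base frame: x ahead of the robot, y to its left, z up, the work surface at z = 0. Lengths are in m, angles in rad, forces in N, time in s.
With the tool pointing down it reaches from about 0.25 to 0.725 m from the base axis. Payload 4 kg.
Tool frame: the origin (TCP) lies midway between the tips of the shut fingers; the grasp point (between the pads) lies 19 mm behind it; x points along the fingers, y is the direction in which the jaws open and shut, and the axes are right-handed (so a half turn about x gives the same grasp; the last joint's range is limited). The gripper opens to 85 mm and grips with 20 to 120 N. Pads are 22 mm wide; open, the fingers measure 114 mm over their backs; the gripper's body (76 mm by 85 mm) begins 54 mm behind the grasp point. The pads swing forward as they close: fully open they stand 13 mm farther back than shut.
Start: joints at [1.268, 0.241, 0.005, 1.335, 0, 1.571], TCP at [0.149, 0.477, 0.231] pointing down, gripper open.
Joint ranges: [-2.72, 2.72], [-1.05, 1.87], [-1.09, 1.28], [-1.99, 2.15], [-1.42, 1.44], [-3.14, 3.14]. Speed limits (rad/s): [2.79, 2.79, 3.14, 3.14, 3.14, 3.14].

## Interface

Orientations are given as a unit quaternion [x, y, z, w].
In Python, from workcell import * gives the robot as it stands.
- The arm moves only by the tool play_rows, never from a script. Its argument "plan" is a list of rows, each a list of 7 numbers: the shift along the tool's x, y, z in mm, then the turn, a rotation vector about the tool's x, y, z in rad, then the closure, from -1 (fully open) to 1 (shut). In form: [[x, y, z, rx, ry, rz, grip], ...]. A call has 1 to 20 rows; each row shifts and turns the commanded pose from where the row before left it, along the tool's axes as they then stand; what a row does not reach is not made up. A row lasts 1/12 s, in which the tool goes at most 41.7 mm and 7.16 degrees, less where a joint would pass 70% of its speed; a pose out of reach is approached as far as the arm can. A call with a gripper value outside its range is refused whole. The fingers move at their own pace and stop on an object; the grip force is fixed at half the most. Time passes only in rows, so rows that do not move let the fingers close. It gives the time, the measured TCP pose, the force and the opening at its end, in the units of the state.
- get_obs(): the state, without advancing time (a new reading comes with each control period).
- camera(name): name is "side" or "top" or "wrist"; returns a dict with "frame" (480x640x3 uint8, red, green, blue), "depth" (480x640 float32, m along the optical axis (not along the pixel's ray), 0 where there is no reading), "fx", "fy", "cx", "cy" (pixels), "camera_from_world" (4x4, takes a point from world to camera coordinates). Camera axes: x right, y up, looking along -z (the intrinsics and any distortion apply to the point x, -y, -z); pixel columns grow to the right and rows downward; lengths in m; the calibration is good to about 2 mm. A picture is of the moment at which its call begins.
- job_done(): hands the job in, once; it reports no verdict.
Trained networks look in a picture, given as the dict that the camera call returned (one of the last four; its "shot" number tells which), for a name from the list of things; names that differ only in an ending like _2 or _b are one class to them, and where a whole thing is asked for, a point or a joint stands for the part that bears it (a point fixed in the world has none). Each returns a list of dicts, best first, with "confidence" (0 to 1); they miss things now and then, are a little off and sometimes report something else, mostly with a low value. They report only what shows in the picture. A call takes as long as a camera call. They do not tell look-alikes from the thing itself.
- search_frame(thing, picture): "centre" ([x, y, z] in m, in world coordinates, good to about 4 mm: the middle of the surface that is visible of it).
- pinpoint(thing, picture): "centre" ([x, y, z] in m, in world coordinates, good to about 4 mm: a listed point, or the origin of a listed thing).
The state is a dict: "clock": time; "joint_pos": joint angles; "joint_vel": joint speeds; "tau": joint torques, N m; "eef_pos": TCP position; "tool_rot": TCP orientation; "ft_force": force on the tool from outside, world axes, zero at the start; "ft_torque": the same for the moment, N m; "grip_width": finger opening in m.
Only numpy, scipy, OpenCV 4.12 (cv2) and the standard library are available. Lean on these libraries where they do the work, as an engineer would, in place of code of your own. Each camera call takes 0.05 s, during which the arm holds its last target. There are 200 camera calls.

## Working session

There is one attempt and no reset: what is moved stays moved. The work goes in short steps, Python scripts to look and compute and a tool call to move; the robot and the scene stay as the last step left them, time stands still between calls to the robot, and variables do not carry over. Pictures are saved under pics/ and viewed, about 8 in all and at most 12, crops included, and the job is handed in when it is done.

Besides the shell and the picture viewer there is one more tool, called after "Emit:" as name(argument=value, ...), one argument or row to a line, values as JSON. play_rows: Moves the arm, as the interface text tells. Its arguments: {"type":"object","properties":{"plan":{"type":"array","items":{"type":"array","items":{"type":"number"}}}},"required":["plan"]}

```bash
mkdir -p pics
cat > h.py <<'E'
from workcell import *
import numpy as np, cv2
from scipy.spatial.transform import Rotation as R
def save(p,n): cv2.imwrite(f'pics/{n}.png',p["frame"][:,:,::-1])
def deproj(p):
    d=p["depth"];v,u=np.mgrid[:480,:640]
    c=np.stack([(u-p["cx"])/p["fx"]*d,-(v-p["cy"])/p["fy"]*d,-d],-1)
    T=np.linalg.inv(p["camera_from_world"])
    return c@T[:3,:3].T+T[:3,3]
def proj(p,w):
    c=p["camera_from_world"]@np.append(w,1)
    return p["cx"]+p["fx"]*c[0]/-c[2],p["cy"]+p["fy"]*c[1]/c[2]
E
python3 - <<'E'
from h import *
o=get_obs();print(o["clock"],o["eef_pos"],o["tool_rot"],o["grip_width"])
print(R.from_quat(o["tool_rot"]).as_matrix().round(2))
for n in("top","side"):
    p=camera(n);save(p,n+"1")
    for t in("blue_basket","blue_basket_handle_mid","blue_basket_front_rim","wheel0","red_basket","shelf","hook_stand","hook_seat","hook_tip","phone","earbud_case"):
        print(n,t,[(r["centre"].round(3) if hasattr(r["centre"],"round") else np.round(r["centre"],3),round(r["confidence"],2),np.round(proj(p,r["centre"]))) for r in pinpoint(t,p)[:3]])
E
cd pics; python3 -c "
import cv2;cv2.imwrite('both.png',cv2.resize(cv2.vconcat([cv2.imread('top1.png'),cv2.imread('side1.png')]),None,fx=.62,fy=.62,interpolation=3))"
```

```text
0.0 [0.14889284 0.47666113 0.23042582] [ 0.10592677  0.69913479 -0.10737488  0.69889964] 0.08528549552457099
[[-0.    0.3   0.95]
 [-0.    0.95 -0.3 ]
 [-1.   -0.   -0.  ]]
top blue_basket [(array([0.334, 0.149, 0.001]), 0.72, array([230., 344.])), (array([ 0.361, -0.049, -0.004]), 0.68, array([317., 331.])), (array([0.674, 0.169, 0.014]), 0.67, array([226., 199.]))]
top blue_basket_handle_mid [(array([ 0.365, -0.05 ,  0.093]), 0.91, array([318., 329.])), (array([0.338, 0.152, 0.091]), 0.57, array([222., 342.])), (array([0.674, 0.171, 0.157]), 0.56, array([213., 180.]))]
top blue_basket_front_rim [(array([0.282, 0.132, 0.041]), 0.61, array([234., 369.])), (array([0.59 , 0.149, 0.076]), 0.59, array([228., 227.]))]
top wheel0 [(array([0.674, 0.171, 0.158]), 0.72, array([212., 180.])), (array([0.651, 0.172, 0.021]), 0.68, array([223., 208.])), (array([ 0.492, -0.44 ,  0.002]), 0.51, array([482., 274.]))]
top red_basket [(array([0.636, 0.316, 0.016]), 0.98, array([163., 214.]))]
top shelf [(array([0.719, 0.259, 0.002]), 0.94, array([190., 183.]))]
top hook_stand []
top hook_seat [(array(
[... 924 characters left out ...]
0.204, 0.024]), 0.42, array([309., 201.]))]
side red_basket [(array([0.633, 0.312, 0.014]), 0.64, array([273., 188.])), (array([0.676, 0.201, 0.022]), 0.3, array([308., 203.]))]
side shelf [(array([ 0.693, -0.227,  0.   ]), 0.66, array([420., 313.]))]
side hook_stand [(array([ 0.689, -0.23 ,  0.003]), 0.88, array([420., 314.]))]
side hook_seat [(array([ 0.581, -0.168,  0.227]), 0.61, array([370., 253.])), (array([ 0.349, -0.314,  0.002]), 0.34, array([317., 427.]))]
side hook_tip [(array([ 0.558, -0.149,  0.247]), 0.9, array([355., 245.]))]
side phone [(array([ 0.347, -0.32 ,  0.   ]), 0.67, array([318., 430.]))]
side earbud_case [(array([ 0.484, -0.438, -0.003]), 0.67, array([411., 439.]))]
```

View pics/top1.png

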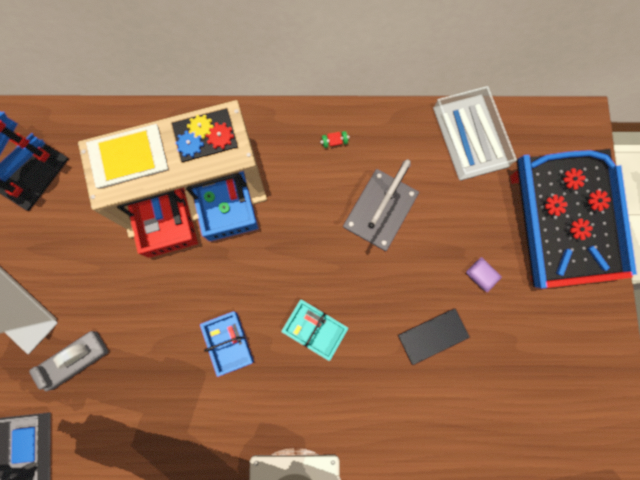

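View pics/side1.png

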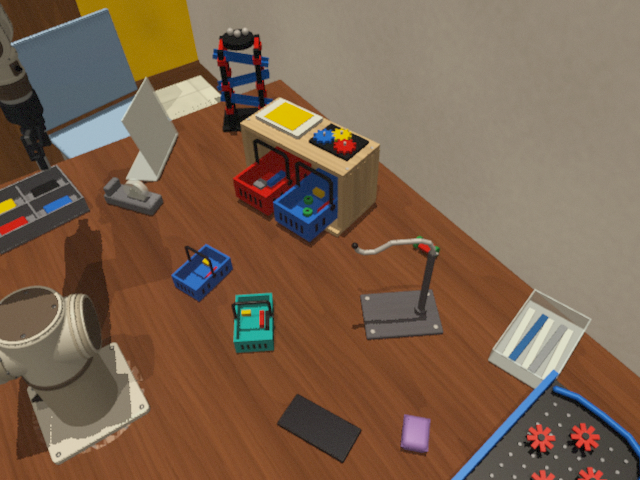

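The overhead view shows the wanted blue basket under the shelf's right half (about px 225,210) with the red one at (160,220). The small blue decoy is at (228,343), the turquoise one at (315,330), and the hook arm runs from its tip at (371,225) to its post at about (408,163). The side view agrees. The basket yaw comes out at about 0.265 rad and the hook yaw at about -0.54 rad.

Emit:
play_rows(
  plan=[
    [0, -13, 37, 0, 0, 0, -1],
    [0, -13, 37, 0, 0, 0, -1],
    [0, -13, 37, 0, 0, 0, -1],
    [0, -13, 37, 0, 0, 0, -1],
    [0, -13, 37, 0, 0, 0, -1],
    [0, -13, 37, 0, 0, 0, -1],
    [0, -13, 37, 0, 0, 0, -1],
    [0, -13, 37, 0, 0, 0, -1],
    [0, -13, 37, 0, 0, 0, -1],
    [0, -13, 37, 0, 0, 0, -1],
    [0, -13, 37, 0, 0, 0, -1],
    [0, -13, 37, 0, 0, 0, -1],
    [0, -13, 37, 0, 0, 0, -1],
    [0, -13, 37, 0, 0, 0, -1],
  ],
)

```text
clock: 2.37
eef_pos: [0.5906, 0.1476, 0.2313]
tool_rot: [0.107, 0.699, -0.107, 0.699]
ft_force: [0.6, 1.2, 0.4]
grip_width: 0.0853
```

Emit:
play_rows(
  plan=[
    [0, 0, 0, 0.1114, 0, 0, -1],
    [0, 0, 0, 0.1114, 0, 0, -1],
    [0, 0, 0, 0.1114, 0, 0, -1],
    [0, 0, 0, 0.1114, 0, 0, -1],
    [0, 0, 0, 0.1114, 0, 0, -1],
    [0, 0, 0, 0.1114, 0, 0, -1],
    [0, 0, 0, 0.1114, 0, 0, -1],
    [0, 0, 0, 0.1114, 0, 0, -1],
    [0, 0, 0, 0.1114, 0, 0, -1],
    [0, 0, 0, 0, 0, 0, -1],
    [0, 0, 0, 0, 0, 0, -1],
  ],
)

```text
clock: 3.28
eef_pos: [0.5892, 0.149, 0.2312]
tool_rot: [0.429, 0.562, -0.429, 0.562]
ft_force: [0.3, -0.1, 0.4]
grip_width: 0.0855
```

```bash
cat >> h.py <<'E'
def state():
    o=get_obs();M=R.from_quat(o["tool_rot"]).as_matrix()
    print("t",round(o["clock"],2),"tcp",o["eef_pos"].round(4),"yaw",np.arctan2(M[1,1],M[0,1]).round(3),"w",round(o["grip_width"],4),"F",np.round(o["ft_force"],1));return o,M
def togo(target,M,o): print("tool shift mm",(M.T@(np.array(target)-o["eef_pos"])*1000).round(1))
def box(W,f,mask): return W[f(W)&mask]
E
python3 - <<'E'
from h import *
o,M=state()
p=camera("wrist");save(p,"w1")
for t in("blue_basket_front_rim","blue_basket","blue_basket_handle_mid"):
    for r in pinpoint(t,p)[:3]: print(t,np.round(r["centre"],4),r["confidence"],np.round(proj(p,r["centre"])))
W=deproj(p);I=cv2.cvtColor(p["frame"],cv2.COLOR_RGB2HSV)
b=(I[...,0]>100)&(I[...,0]<125)&(I[...,1]>120)&(p["depth"]>0)
P=W[b&(W[...,2]>.072)&(W[...,2]<.088)]
yaw=.265;u=np.array([np.cos(yaw),np.sin(yaw)])
F=P[(P[:,:2]@u)<np.percentile(P[:,:2]@u,1)+.006]
print(len(P),len(F),F.mean(0),F.min(0),F.max(0),np.median(P[:,2]))
print("edge yaw",np.arctan(-np.polyfit(F[:,1],F[:,0],1)[0]), (F[:,:2]@u).min(),(F[:,:2]@u).max())
togo([0.5895,0.1485,0.1],M,o)
E
```

```text
t 3.28 tcp [0.5892 0.149  0.2312] yaw 0.268 w 0.0855 F [ 0.3 -0.1  0.4]
blue_basket_front_rim [0.5881 0.146  0.0788] 0.96 [322. 224.]
blue_basket_front_rim [0.6476 0.1706 0.0238] 0.71 [385. 203.]
blue_basket_front_rim [0.675  0.1686 0.153 ] 0.67 [455. 254.]
blue_basket [0.337  0.1497 0.0004] 0.77 [ 89. 140.]
blue_basket [0.6722 0.1654 0.0157] 0.7 [404. 213.]
blue_basket [ 0.3696 -0.0463  0.0018] 0.61 [103. 312.]
blue_basket_handle_mid [0.3391 0.1514 0.0942] 0.87 [ 14. 140.]
blue_basket_handle_mid [ 0.3659 -0.0465  0.0919] 0.83 [ 41. 358.]
blue_basket_handle_mid [0.6758 0.1672 0.1537] 0.55 [455. 257.]
3566 46 [0.3394475  0.14571107 0.07796012] [ 0.3237754  -0.02157798  0.07202128] [0.35214951 0.18859726 0.0859026 ] 0.07973998944881411
edge yaw 0.21952323188274092 0.3176115525063866 0.37161702043501116
tool shift mm [1.312e+02 1.000e-01 6.000e-01]
```

View pics/w1.png

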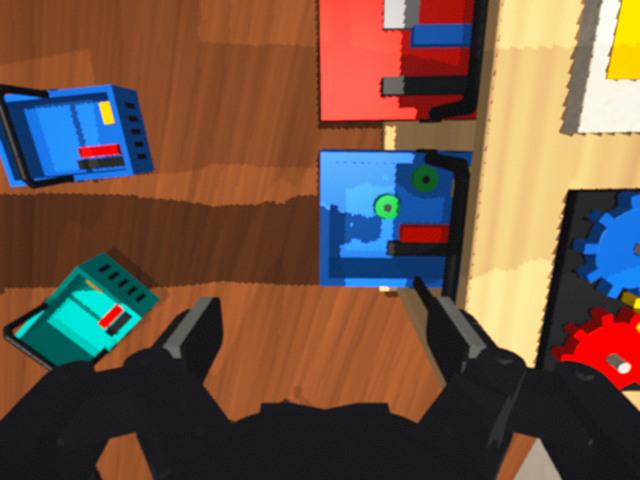

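The wrist view shows the front wall's edge upright at column 320 (rows 150–285), square to the jaws. Both green wheels lie clear of it, at (387,207) and (426,180). Next I go down and grip the front rim.

Emit:
play_rows(
  plan=[
    [36, 0, 0, 0, 0, 0, -1],
    [36, 0, 0, 0, 0, 0, -1],
    [36, 0, 0, 0, 0, 0, -1],
    [36, 0, 1, 0, 0, 0, -1],
    [25, 0, 0, 0, 0, 0, -1],
    [15, 0, 0, 0, 0, 0, -1],
    [0, 0, 0, 0, 0, 0, -1],
    [0, 0, 0, 0, 0, 0, 1],
    [0, 0, 0, 0, 0, 0, 1],
    [0, 0, 0, 0, 0, 0, 1],
    [0, 0, 0, 0, 0, 0, 1],
    [0, 0, 0, 0, 0, 0, 1],
    [0, 0, 0, 0, 0, 0, 1],
    [0, 0, 0, 0, 0, 0, 1],
    [0, 0, 0, 0, 0, 0, 1],
    [0, 0, 0, 0, 0, 0, 1],
  ],
)

```text
clock: 4.82
eef_pos: [0.5899, 0.1481, 0.0481]
tool_rot: [0.43, 0.561, -0.429, 0.562]
ft_force: [-1.4, -0.7, 5.0]
grip_width: 0.0074
```

Emit:
play_rows(
  plan=[
    [-4, 0, 0, 0, 0, 0, 1],
    [-4, 0, 0, 0, 0, 0, 1],
    [0, 0, 0, 0, 0, 0, 1],
    [0, -6, 0, 0, 0, 0, 1],
    [0, -10, 0, 0, 0, 0, 1],
    [0, -14, 0, 0, 0, 0, 1],
    [0, -14, 0, 0, 0, 0, 1],
    [0, -14, 0, 0, 0, 0, 1],
    [0, -14, 0, 0, 0, 0, 1],
    [0, -14, 0, 0, 0, 0, 1],
    [0, -14, 0, 0, 0, 0, 1],
    [0, -14, 0, 0, 0, 0, 1],
    [0, -10, 0, 0, 0, 0, 1],
    [0, -6, 0, 0, 0, 0, 1],
    [0, 0, 0, 0, 0, 0, 1],
  ],
)

```text
clock: 6.07
eef_pos: [0.4619, 0.1135, 0.0549]
tool_rot: [0.429, 0.562, -0.43, 0.561]
ft_force: [-0.0, -0.1, -3.1]
grip_width: 0.0075
```

Run:
```python
from h import *
o,M=state()
p=camera("side");save(p,"s2")
for t in("blue_basket","blue_basket_handle_mid","blue_basket_front_rim","wheel0","hook_stand","hook_tip","hook_seat"):
    for r in pinpoint(t,p)[:4]: print(t,np.round(r["centre"],4),round(r["confidence"],2))
W=deproj(p)
# hook arm: points between z .21 and .26 near the arm
m=(p["depth"]>0)&(W[...,2]>.215)&(W[...,2]<.262)&(abs(W[...,0]-.62)<.1)&(abs(W[...,1]+.19)<.08)
P=W[m];print(len(P));c=P[:,:2].mean(0);s=np.linalg.svd(P[:,:2]-c)[2][0];s*=np.sign(s[0])
print("arm c",c,"yaw",np.arctan2(s[1],s[0]))
```

```text
t 6.07 tcp [0.4619 0.1135 0.0549] yaw 0.265 w 0.0075 F [-0.  -0.1 -3.1]
blue_basket [ 0.366  -0.0451  0.0021] 0.92
blue_basket [ 0.3373  0.1527 -0.0025] 0.9
blue_basket [0.5443 0.136  0.0215] 0.67
blue_basket_handle_mid [ 0.3654 -0.0475  0.095 ] 0.92
blue_basket_handle_mid [0.3387 0.1556 0.0922] 0.81
blue_basket_handle_mid [0.5434 0.1381 0.1629] 0.55
blue_basket_front_rim [ 0.3341 -0.0976  0.0431] 0.78
blue_basket_front_rim [0.286  0.1322 0.0477] 0.63
wheel0 [0.5508 0.1686 0.0285] 0.43
hook_stand [ 0.69   -0.2284 -0.0011] 0.97
hook_tip [ 0.5568 -0.1522  0.2463] 0.92
hook_seat [ 0.5805 -0.1643  0.2234] 0.96
483
arm c [ 0.61992143 -0.18961031] yaw -0.5299454460618513
```

View pics/s2.png

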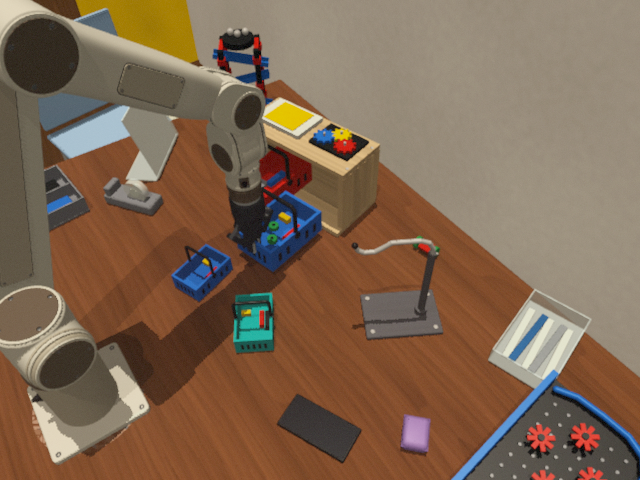

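The basket is out and held nearly level at about (0.544, 0.136), front at px (240,245). The shelf, the red basket and the hook are undisturbed. Next I shift it right and set it down.

Emit:
play_rows(
  plan=[
    [-8, 0, 3, 0, 0, 0, 1],
    [-8, -4, 8, 0, 0, 0, 1],
    [-4, -4, 12, 0, 0, 0, 1],
    [0, -4, 15, 0, 0, 0, 1],
    [0, -3, 15, 0, 0, 0, 1],
    [0, 0, 15, 0, 0, 0, 1],
    [0, 0, 12, 0, 0, 0, 1],
    [0, 0, 7, 0, 0, 0, 1],
    [0, 0, 3, 0, 0, 0, 1],
    [10, 0, 0, 0, 0, 0, 1],
    [10, 0, 0, 0, 0, 0, 1],
    [8, 0, 0, 0, 0, 0, 1],
    [5, 0, 0, 0, 0, 0, 1],
    [4, 0, 0, 0, 0, 0, 1],
    [0, 0, 0, 0, 0, 0, 1],
  ],
)

```text
clock: 7.72
eef_pos: [0.4725, 0.0234, 0.0376]
tool_rot: [0.429, 0.562, -0.43, 0.561]
ft_force: [0.3, 0.3, -2.8]
grip_width: 0.007
```

Emit:
play_rows(
  plan=[
    [2, 0, 0, 0, 0, 0, 1],
    [2, 0, 0, 0, 0, 0, 1],
    [1, 0, 0, 0, 0, 0, 1],
    [0, 0, 0, 0, 0, 0, 1],
  ],
)

```text
clock: 8.05
eef_pos: [0.4735, 0.0233, 0.0335]
tool_rot: [0.43, 0.562, -0.429, 0.562]
ft_force: [-0.4, 0.9, -0.9]
grip_width: 0.007
```

Emit:
play_rows(
  plan=[
    [1, 0, 0, 0, 0, 0, 1],
    [0.5, 0, 0, 0, 0, 0, 1],
    [0, 0, 0, 0, 0, 0, 0.6],
    [0, 0, 0, 0, 0, 0, 0.2],
    [-2, 0, 0, 0, 0, 0, -0.2],
    [-3, 0, 0, 0, 0, 0, -0.2],
    [-10, 0, 0, 0, 0, 0, -0.2],
    [-25, 0, 0, 0, 0, 0, -0.2],
    [-35, 0, 0, 0, 0, 0, -1],
    [-40, 0, 0, 0, 0, 0, -1],
    [-40, 0, 0, 0, 0, 0, -1],
    [-35, 0, 0, 0, 0, 0, -1],
    [0, 0, 0, 0, 0, 0, -1],
    [0, 0, 0, 0, 0, 0, -1],
  ],
)

```text
clock: 9.22
eef_pos: [0.4751, 0.0233, 0.2246]
tool_rot: [0.431, 0.56, -0.428, 0.564]
ft_force: [0.5, -0.6, -0.1]
grip_width: 0.0854
```

Run:
```python
from h import *
o,M=state()
for n in("wrist","top"):
    p=camera(n);save(p,n[0]+"3")
    for t in("blue_basket","blue_basket_handle_mid","blue_basket_front_rim","wheel0"):
        for r in pinpoint(t,p)[:4]:
            if r["centre"][0]>.42: print(n,t,np.round(r["centre"],4),round(r["confidence"],2),np.round(proj(p,r["centre"])))
    W=deproj(p)
    m=(p["depth"]>0)&(W[...,2]>.132)&(W[...,2]<.15)&(abs(W[...,0]-.555)<.06)&(abs(W[...,1]-.047)<.08)
    P=W[m]
    if len(P)>10:
        c=P[:,:2].mean(0);s=np.linalg.svd(P[:,:2]-c)[2][0];s*=np.sign(s[1]);q=(P[:,:2]-c)@s
        print(n,"bar",len(P),c+s*(q.min()+q.max())/2,"len",q.max()-q.min(),"yaw x",np.arctan2(-s[0],s[1]),np.percentile(P[:,2],90))
    m=(p["depth"]>0)&(W[...,2]>.06)&(W[...,2]<.07)&(abs(W[...,0]-.555)<.12)&(abs(W[...,1]-.047)<.1)
    if m.sum()>50: print("rim rect",cv2.minAreaRect(W[m][:,:2].astype(np.float32)))
```

```text
t 9.22 tcp [0.4751 0.0233 0.2246] yaw 0.265 w 0.0854 F [ 0.5 -0.6 -0.1]
wrist blue_basket [0.5589 0.0457 0.0028] 0.65 [404. 206.]
wrist blue_basket_handle_mid [0.5575 0.0453 0.1403] 0.78 [447. 246.]
wrist blue_basket_front_rim [0.4756 0.0212 0.0682] 0.63 [323. 223.]
wrist wheel0 [0.5595 0.0791 0.011 ] 0.93 [417. 176.]
wrist wheel0 [0.5333 0.0473 0.0085] 0.73 [383. 199.]
wrist bar 2223 [0.55274743 0.05634367] len 0.09976313959616187 yaw x 0.2640408313974848 0.1450253975463317
rim rect ((0.5572230815887451, 0.04611644148826599), (0.18040353059768677, 0.1257404386997223), 15.376885414123535)
rim rect ((0.5286170840263367, -0.010398752987384796), (0.09743944555521011, 0.029595214873552322), 13.446409225463867)
```

View pics/w3.png

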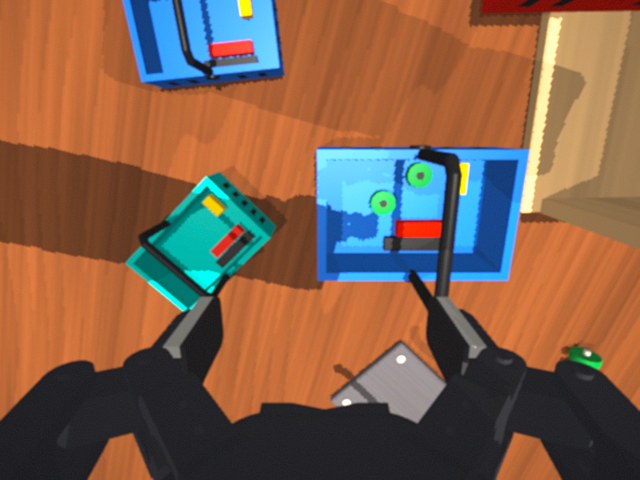

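The wrist view shows the basket upright on bare table (px 317–527 × 148–282) with both wheels inside at (383,202) and (420,175). The bar is near column 450. I grasp the bar 32 mm left of its middle, so the fingers will clear the hook rod.

Emit:
play_rows(
  plan=[
    [0, 15, -5, 0, 0, 0, -1],
    [0, 30, -12, 0, 0, 0, -1],
    [0, 26, -11, 0, 0, 0, -1],
    [0, 14, -5, 0, 0, 0, -1],
    [25, 0, 0, 0, 0, 0, -1],
    [30, 0, 0, 0, 0, 0, -1],
    [28, 0, 0, 0, 0, 0, -1],
    [15, 0, 0, 0, 0, 0, -1],
    [6, 0, 0, 0, 0, 0, -1],
    [0, 0, 0, 0, 0, 0, -1],
    [0, 0, 0, 0, 0, 0, 1],
    [0, 0, 0, 0, 0, 0, 1],
    [0, 0, 0, 0, 0, 0, 1],
    [0, 0, 0, 0, 0, 0, 1],
    [0, 0, 0, 0, 0, 0, 1],
    [0, 0, 0, 0, 0, 0, 1],
    [0, 0, 0, 0, 0, 0, 1],
    [0, 0, 0, 0, 0, 0, 1],
  ],
)

```text
clock: 11.22
eef_pos: [0.5473, 0.0777, 0.1183]
tool_rot: [0.43, 0.561, -0.429, 0.562]
ft_force: [1.2, 0.9, 1.0]
grip_width: 0.0077
```

Emit:
play_rows(
  plan=[
    [-3, 0, 0, 0, 0, 0, 1],
    [-6, 0, 0, 0, 0, 0, 1],
    [-12, 0, 0, 0, 0, 0, 1],
    [-18, 0, 0, 0, 0, 0, 1],
    [-20, 0, 0, 0, 0, 0, 1],
    [-20, 0, 0, 0, 0, 0, 1],
    [-20, 0, 0, 0, 0, 0, 1],
    [-16, 0, 0, 0, 0, 0, 1],
    [-11, 0, 0, 0, 0, 0, 1],
    [-8, 0, 0, 0, 0, 0, 1],
    [0, -5, 0, 0, 0, 0, 1],
    [0, -12, 0, 0, 0, 0, 1],
    [0, -16, 0, 0, 0, 0, 1],
    [0, -18, 0, 0, 0, 0, 1],
    [0, -18, 0, 0, 0, 0, 1],
    [0, -16, 0, 0, 0, 0, 1],
    [0, -12, 0, 0, 0, 0, 1],
    [0, -6, 0, 0, 0, 0, 1],
  ],
)

```text
clock: 12.72
eef_pos: [0.4445, 0.0498, 0.2508]
tool_rot: [0.429, 0.563, -0.43, 0.561]
ft_force: [0.0, -1.4, -2.9]
grip_width: 0.0082
```

Emit:
play_rows(
  plan=[
    [0, 0, 0, 0.05, 0, 0, 1],
    [0, 0, 0, 0.08, 0, 0, 1],
    [0, 0, 0, 0.1, 0, 0, 1],
    [0, 0, 0, 0.1, 0, 0, 1],
    [0, 0, 0, 0.1, 0, 0, 1],
    [0, 0, 0, 0.1, 0, 0, 1],
    [0, 0, 0, 0.1, 0, 0, 1],
    [0, 0, 0, 0.08, 0, 0, 1],
    [0, 0, 0, 0.06, 0, 0, 1],
    [0, 0, 0, 0.035, 0, 0, 1],
    [0, 0, 0, 0, 0, 0, 1],
    [0, 0, 0, 0, 0, 0, 1],
  ],
)

```text
clock: 13.72
eef_pos: [0.4469, 0.0503, 0.2513]
tool_rot: [-0.615, -0.349, 0.615, -0.349]
ft_force: [0.1, 0.1, -2.3]
grip_width: 0.008
```

Run:
```python
from h import *
o,M=state()
yaw=-.54
for n in("side","top"):
    p=camera(n);save(p,n[0]+"4")
    for t in("blue_basket","blue_basket_handle_mid","wheel0","wheel1","hook_seat","hook_tip"):
        for r in pinpoint(t,p)[:5]:
            print(n,t,np.round(r["centre"],4),round(r["confidence"],2),np.round(proj(p,r["centre"])))
    W=deproj(p);I=cv2.cvtColor(p["frame"],cv2.COLOR_RGB2HSV)
    b=(I[...,0]>100)&(I[...,0]<125)&(I[...,1]>120)&(p["depth"]>0)&(W[...,2]>.12)&(W[...,2]<.24)&(W[...,0]<.6)&(W[...,0]>.3)
    print("blue",b.sum(),W[b].min(0).round(3),W[b].max(0).round(3))
```

```text
t 13.72 tcp [0.4469 0.0503 0.2513] yaw -0.539 w 0.008 F [ 0.1  0.1 -2.3]
side blue_basket [ 0.3345  0.1544 -0.0006] 0.79 [202. 277.]
side blue_basket [ 3.656e-01 -4.550e-02  2.000e-04] 0.74 [255. 328.]
side blue_basket [0.4302 0.0216 0.1335] 0.68 [259. 258.]
side blue_basket_handle_mid [0.3366 0.1541 0.0966] 0.89 [196. 251.]
side blue_basket_handle_mid [ 0.3657 -0.0484  0.0934] 0.85 [251. 304.]
side blue_basket_handle_mid [0.426  0.0228 0.2722] 0.62 [249. 213.]
side blue_basket_handle_mid [0.4108 0.0359 0.139 ] 0.51 [247. 256.]
side wheel0 [0.4574 0.0454 0.1417] 0.64 [263. 243.]
side wheel0 [ 0.5806 -0.167   0.2244] 0.58 [369. 253.]
side wheel0 [0.4105 0.0368 0.1401] 0.56 [247. 256.]
side wheel1 [0.4574 0.0454 0.1417] 0.64 [263. 243.]
side wheel1 [ 0.5806 -0.167   0.2244] 0.58 [369. 253.]
side wheel1 [0.4105 0.0368 0.1401] 0.56 [247. 256.]
side hook_seat [ 0.5801 -0.1683  0.2226] 0.79 [370. 254.]
side hook_tip [ 0.5588 -0.1473  0.2472] 0.71 [355. 244.]
blue 4641 [ 0.323 -0.075  0.127] [0.536 0.118 0.24 ]
top blue_basket [0.4322 0.0218 0.1339] 0.72 [283. 296.]
top blue_basket [ 0.3626 -0.0496 -0.0041] 0.56 [317. 331.]
top blue_basket_handle_mid [ 0.3661 -0.0466  0.0941] 0.91 [316. 329.]
top blue_basket_handle_mid [0.4289 0.0242 0.2769] 0.65 [277. 291.]
top wheel0 [0.4163 0.0423 0.1413] 0.56 [273. 303.]
top wheel1 [0.4163 0.0423 0.1413] 0.56 [273. 303.]
top hook_seat [ 0.5843 -0.1632  0.2216] 0.61 [376. 213.]
top hook_tip [ 0.5547 -0.1492  0.243 ] 0.81 [371. 225.]
blue 2378 [ 0.326 -0.071  0.135] [0.534 0.041 0.226]
```

View pics/s4.png

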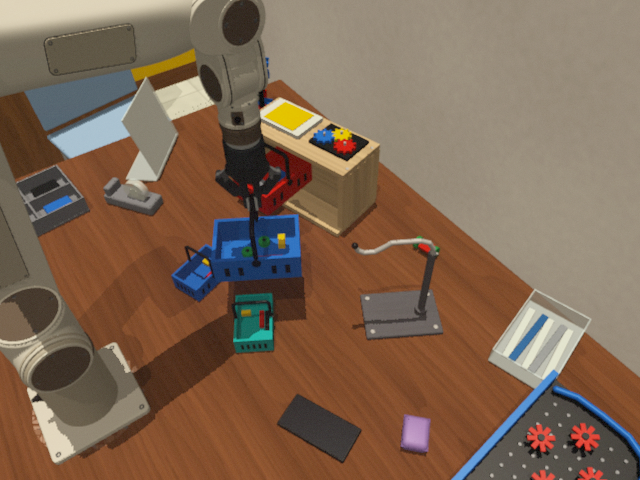

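The side view shows the basket hanging level from the gripper with its wheels at (264,242) and (247,253). The turquoise and small blue baskets are beneath it, untouched. From the bar middle to the seat is 82 mm along tool z and 227 mm along tool y, so I align sideways first.

Emit:
play_rows(
  plan=[
    [0, 0, 5, 0, 0, 0, 1],
    [0, 0, 12, 0, 0, 0, 1],
    [0, 0, 16, 0, 0, 0, 1],
    [0, 5, 16, 0, 0, 0, 1],
    [0, 12, 15, 0, 0, 0, 1],
    [0, 16, 12, 0, 0, 0, 1],
    [0, 16, 6, 0, 0, 0, 1],
    [0, 16, 0, 0, 0, 0, 1],
    [0, 12, 0, 0, 0, 0, 1],
    [0, 8, 0, 0, 0, 0, 1],
    [0, 5, 0, 0, 0, 0, 1],
    [0, 0, 0, 0, 0, 0, 1],
    [0, 0, 0, 0, 0, 0, 1],
  ],
)

```text
clock: 15.5
eef_pos: [0.4816, -0.0662, 0.2516]
tool_rot: [-0.615, -0.349, 0.615, -0.348]
ft_force: [-0.2, 0.6, -2.0]
grip_width: 0.0079
```

Run:
```python
from h import *
o,M=state()
p=camera("wrist");save(p,"w5")
for t in("blue_basket_handle_mid","hook_seat","hook_tip"):
    for r in pinpoint(t,p)[:3]:
        print(t,np.round(r["centre"],4),round(r["confidence"],2),np.round(proj(p,r["centre"])))
print("tcp exp mid",o["eef_pos"]-.0333*np.array([.514,.858,0]))
p=camera("side")
for t in("blue_basket_handle_mid","hook_seat","hook_tip"):
    for r in pinpoint(t,p)[:3]:
        print(t,np.round(r["centre"],4),round(r["confidence"],2))
```

```text
t 15.5 tcp [ 0.4816 -0.0662  0.2516] yaw -0.54 w 0.0079 F [-0.2  0.6 -2. ]
blue_basket_handle_mid [ 0.4669 -0.0955  0.2723] 0.87 [330. 396.]
blue_basket_handle_mid [0.3353 0.1496 0.0967] 0.72 [26. 85.]
blue_basket_handle_mid [ 0.448  -0.0727  0.1411] 0.52 [292. 263.]
hook_seat [ 0.5836 -0.1631  0.2278] 0.79 [577. 334.]
hook_tip [ 0.5605 -0.1513  0.2477] 0.75 [552. 359.]
tcp exp mid [ 0.46453122 -0.09481588  0.25161632]
blue_basket_handle_mid [ 0.4596 -0.0939  0.2744] 0.96
blue_basket_handle_mid [ 0.3652 -0.0463  0.0935] 0.82
blue_basket_handle_mid [0.3404 0.1521 0.0945] 0.57
hook_seat [ 0.5785 -0.1654  0.2252] 0.78
hook_tip [ 0.5584 -0.1486  0.2477] 0.6
```

View pics/w5.png

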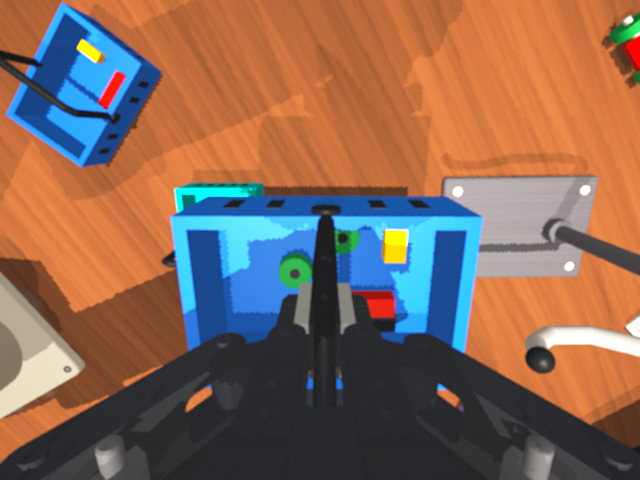

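The wrist view shows the bar square across, with the ball tip at (540,358) ahead and both wheels inside. Two estimates agree on 136 mm along tool y and 0 mm sideways, so I thread the handle over the tip.

Emit:
play_rows(
  plan=[
    [0, 5, 0, 0, 0, 0, 1],
    [0, 10, 0, 0, 0, 0, 1],
    [0, 12, 0, 0, 0, 0, 1],
    [0, 12, 0, 0, 0, 0, 1],
    [0, 12, 0, 0, 0, 0, 1],
    [0, 12, 0, 0, 0, 0, 1],
    [0, 12, 0, 0, 0, 0, 1],
    [0, 12, 0, 0, 0, 0, 1],
    [0, 12, 0, 0, 0, 0, 1],
    [0, 12, 0, 0, 0, 0, 1],
    [0, 10, 0, 0, 0, 0, 1],
    [0, 8, 0, 0, 0, 0, 1],
    [0, 5, 0, 0, 0, 0, 1],
    [0, 2, 0, 0, 0, 0, 1],
    [0, 0, 0, 0, 0, 0, 1],
    [0, 0, 0, 0, 0, 0, 1],
  ],
)

```text
clock: 17.23
eef_pos: [0.5988, -0.1361, 0.2516]
tool_rot: [-0.615, -0.349, 0.615, -0.348]
ft_force: [-0.6, 0.6, -2.5]
grip_width: 0.0079
```

Run:
```python
from h import *
o,M=state()
print("exp mid",o["eef_pos"]-.0333*np.array([.514,.858,0]))
for n in("wrist","side"):
    p=camera(n);save(p,n[0]+"6")
    for t in("blue_basket_handle_mid","hook_seat","hook_tip"):
        for r in pinpoint(t,p)[:2]: print(n,t,np.round(r["centre"],4),round(r["confidence"],2))
```

```text
t 17.23 tcp [ 0.5988 -0.1361  0.2516] yaw -0.54 w 0.0079 F [-0.6  0.6 -2.5]
exp mid [ 0.58170555 -0.16469484  0.2515607 ]
wrist blue_basket_handle_mid [ 0.5845 -0.1642  0.2716] 0.87
wrist blue_basket_handle_mid [ 0.3661 -0.046   0.0897] 0.8
side blue_basket_handle_mid [ 0.3677 -0.0487  0.0925] 0.79
side blue_basket_handle_mid [ 0.5776 -0.1647  0.2744] 0.66
side hook_tip [ 0.5588 -0.1508  0.2451] 0.7
```

View pics/w6.png

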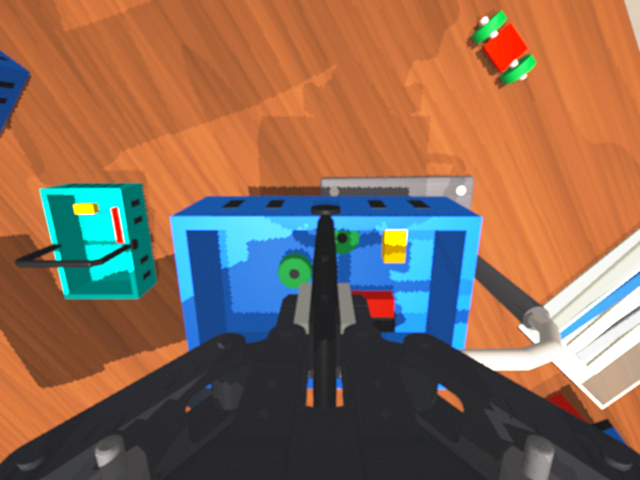

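The handle is now over the seat: the rod shows at row 355 passing through, and both wheels are inside. I lower it in steps.

Emit:
play_rows(
  plan=[
    [5, 0, 0, 0, 0, 0, 1],
    [8, 0, 0, 0, 0, 0, 1],
    [8, 0, 0, 0, 0, 0, 1],
    [6, 0, 0, 0, 0, 0, 1],
    [4, 0, 0, 0, 0, 0, 1],
    [2, 0, 0, 0, 0, 0, 1],
    [0, 0, 0, 0, 0, 0, 1],
    [0, 0, 0, 0, 0, 0, 1],
  ],
)

```text
clock: 18.3
eef_pos: [0.599, -0.1362, 0.2188]
tool_rot: [-0.615, -0.349, 0.615, -0.349]
ft_force: [0.3, 0.0, -3.2]
grip_width: 0.0078
```

Emit:
play_rows(
  plan=[
    [2, 0, 0, 0, 0, 0, 1],
    [2, 0, 0, 0, 0, 0, 1],
    [1, 0, 0, 0, 0, 0, 1],
    [0, 0, 0, 0, 0, 0, 1],
  ],
)

```text
clock: 18.63
eef_pos: [0.5988, -0.1361, 0.2136]
tool_rot: [-0.615, -0.349, 0.615, -0.349]
ft_force: [-0.5, -0.3, -2.2]
grip_width: 0.0077
```

Emit:
play_rows(
  plan=[
    [1, 0, 0, 0, 0, 0, 1],
    [1, 0, 0, 0, 0, 0, 1],
    [0, 0, 0, 0, 0, 0, 1],
  ],
)

```text
clock: 18.88
eef_pos: [0.5991, -0.1361, 0.2125]
tool_rot: [0.615, 0.348, -0.615, 0.349]
ft_force: [-2.0, 0.3, 2.2]
grip_width: 0.0079
```

It is seated: the wrist force has turned upward. I open gently and check before withdrawing.

Emit:
play_rows(
  plan=[
    [0, 0, 0, 0, 0, 0, 0.7],
    [0, 0, 0, 0, 0, 0, 0.4],
    [0, 0, 0, 0, 0, 0, 0.0],
    [0, 0, 0, 0, 0, 0, -0.4],
    [0, 0, 0, 0, 0, 0, -0.4],
    [0, 0, 0, 0, 0, 0, -0.4],
    [-5, 0, 0, 0, 0, 0, -0.4],
    [-15, 0, 0, 0, 0, 0, -0.4],
    [-25, 0, 0, 0, 0, 0, -0.4],
    [-30, 0, 0, 0, 0, 0, -0.4],
    [-30, 0, 0, 0, 0, 0, -0.4],
    [-25, 0, 0, 0, 0, 0, -0.4],
    [0, 0, 0, 0, 0, 0, -0.4],
    [0, 0, 0, 0, 0, 0, -0.4],
    [0, 0, 0, 0, 0, 0, -0.4],
    [0, 0, 0, 0, 0, 0, -0.4],
    [0, 0, 0, 0, 0, 0, -0.4],
    [0, 0, 0, 0, 0, 0, -0.4],
  ],
)

```text
clock: 20.38
eef_pos: [0.5985, -0.136, 0.3404]
tool_rot: [-0.614, -0.349, 0.616, -0.348]
ft_force: [0.2, 0.4, -0.9]
grip_width: 0.0593
```

Run:
```python
from h import *
o,M=state()
S=np.array([.5813,-.1645,.225]);Rz=R.from_euler('z',-.54).as_matrix()
for n in("wrist","side"):
    p=camera(n);save(p,n[0]+"7")
    for t in("blue_basket","blue_basket_handle_mid","wheel0","red_basket","phone","earbud_case"):
        for r in pinpoint(t,p)[:4]:
            c=np.array(r["centre"]);print(n,t,c.round(4),round(r["confidence"],2),"rel seat",(Rz.T@(c-S)).round(3))
```

```text
t 20.38 tcp [ 0.5985 -0.136   0.3404] yaw -0.54 w 0.0593 F [ 0.2  0.4 -0.9]
wrist blue_basket [0.3362 0.1517 0.0023] 0.97 rel seat [-0.373  0.145 -0.223]
wrist blue_basket [ 0.5838 -0.1668  0.096 ] 0.79 rel seat [ 0.003 -0.001 -0.129]
wrist blue_basket [ 3.687e-01 -4.740e-02 -1.000e-04] 0.63 rel seat [-0.243 -0.009 -0.225]
wrist blue_basket_handle_mid [ 0.5823 -0.1675  0.2343] 0.9 rel seat [ 0.002 -0.002  0.009]
wrist blue_basket_handle_mid [ 0.3648 -0.044   0.0931] 0.6 rel seat [-0.248 -0.008 -0.132]
wrist wheel0 [ 0.6067 -0.1458  0.1027] 0.65 rel seat [ 0.012  0.029 -0.122]
wrist wheel0 [ 0.5643 -0.1487  0.1044] 0.64 rel seat [-0.023  0.005 -0.121]
wrist phone [ 0.3535 -0.3198 -0.0015] 0.58 rel seat [-0.116 -0.25  -0.226]
wrist earbud_case [ 0.4885 -0.4391 -0.003 ] 0.97 rel seat [ 0.062 -0.283 -0.228]
wrist earbud_case [ 0.5611 -0.1486  0.1005] 0.32 rel seat [-0.026  0.003 -0.124]
side blue_basket [ 0.5807 -0.1681  0.0955] 0.77 rel seat [ 0.001 -0.003 -0.13 ]
side blue_basket [ 0.3353  0.1522 -0.0013] 0.76 rel seat [-0.374  0.145 -0.226]
side blue_basket [ 0.6918 -0.2266  0.0019] 0.33 rel seat [ 0.127  0.004 -0.223]
side blue_basket_handle_mid [0.3415 0.1519 0.093 ] 0.88 rel seat [-0.368  0.148 -0.132]
side blue_basket_handle_mid [ 0.5793 -0.1655  0.2352] 0.69 rel seat [-0.001 -0.002  0.01 ]
side blue_basket_handle_mid [ 0.362  -0.0464  0.092 ] 0.63 rel seat [-0.249 -0.011 -0.133]
side wheel0 [ 0.6039 -0.1455  0.1037] 0.61 rel seat [ 0.01   0.028 -0.121]
side wheel0 [ 0.5606 -0.1526  0.102 ] 0.41 rel seat [-0.024 -0.    -0.123]
side red_basket [0.6338 0.3113 0.0115] 0.58 rel seat [-0.2    0.435 -0.214]
side phone [ 0.349  -0.3167 -0.0007] 0.72 rel seat [-0.121 -0.25  -0.226]
side earbud_case [ 0.4922 -0.4349 -0.005 ] 0.97 rel seat [ 0.063 -0.278 -0.23 ]
```

View pics/s7.png

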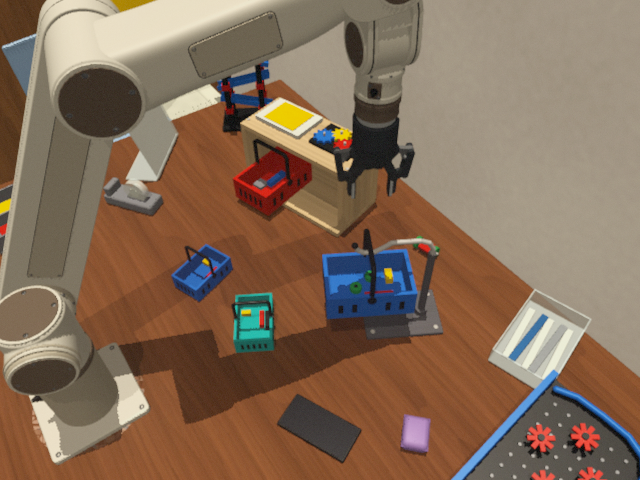

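The basket hangs level on the hook (px 370,285) with both wheels inside, and the gripper is clear above it. I let any swing die out, then hand in.

Emit:
play_rows(
  plan=[
    [0, 0, 0, 0, 0, 0, -0.4],
    [0, 0, 0, 0, 0, 0, -0.4],
    [0, 0, 0, 0, 0, 0, -0.4],
    [0, 0, 0, 0, 0, 0, -0.4],
    [0, 0, 0, 0, 0, 0, -0.4],
    [0, 0, 0, 0, 0, 0, -0.4],
    [0, 0, 0, 0, 0, 0, -0.4],
    [0, 0, 0, 0, 0, 0, -0.4],
    [0, 0, 0, 0, 0, 0, -0.4],
    [0, 0, 0, 0, 0, 0, -0.4],
    [0, 0, 0, 0, 0, 0, -0.4],
    [0, 0, 0, 0, 0, 0, -0.4],
    [0, 0, 0, 0, 0, 0, -0.4],
    [0, 0, 0, 0, 0, 0, -0.4],
    [0, 0, 0, 0, 0, 0, -0.4],
    [0, 0, 0, 0, 0, 0, -0.4],
    [0, 0, 0, 0, 0, 0, -0.4],
    [0, 0, 0, 0, 0, 0, -0.4],
    [0, 0, 0, 0, 0, 0, -0.4],
    [0, 0, 0, 0, 0, 0, -0.4],
  ],
)

```text
clock: 22.75
eef_pos: [0.5989, -0.1361, 0.3418]
tool_rot: [-0.615, -0.349, 0.615, -0.349]
ft_force: [0.1, 1.1, 0.4]
grip_width: 0.0595
```

Run:
```python
from h import *
A=[camera("side") for _ in range(8)]
for a in A[1:]: print((np.abs(a["frame"][235:335,310:425].astype(int)-A[0]["frame"][235:335,310:425]).max(-1)>25).sum(),end=" ")
state()
print(job_done())
```

```text
0 0 0 0 0 0 1 t 23.15 tcp [ 0.5989 -0.1361  0.3418] yaw -0.54 w 0.0598 F [0.4 0.  0.5]
the job is handed in; nothing more can be done
None
```

The blue basket is hanging on the steel hook by its handle, and the job was handed in at about 23 s; no verdict is reported.

- **What I did:** I pulled the basket out by its front rim and stood it upright on the bare table right of the shelf. I let go, then gripped the black handle 33 mm off its middle, threaded it over the hook's tip and lowered it onto the seat.
- **Hanging position:** The middle of the bar measured within about 2 mm of the seat along the arm and sideways, and about 10 mm above it. The basket looked level, and eight side pictures taken over 0.4 s showed no movement.
- **Wheels:** Both green wheels were inside the basket.
- **Other things:** The red basket, phone and purple case still measured within about 6 mm of where they started. That is close to the measuring error.
- **Gripper:** It is open and clear above the basket, with no load on the wrist beyond noise.

No check failed. The detectors sometimes picked the small blue or turquoise basket instead, and I ruled those out by position.

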